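# Close up the tin rack's follower

### The job

Squeeze the release lever on the rack's sliding follower and, keeping it squeezed, slide the follower along the tray until the three tins stand closed up against each other and against the end wall, pressing them only gently. Then let the lever up and ease the follower back to the first notch where its catch drops fully in, without forcing it against the strip, leave it latched there close behind the row, and take the gripper away without disturbing the other things.

Things in the scene. Friction and masses are not known exactly. Their poses are not given: they have to be found in the camera images.
- tray: Fixed narrow steel tray, outside 70 x 376 mm plus a 19 mm ledge on its -x side; side walls 24 mm high, inside 64 mm wide, floor 4 mm thick. Origin: centre of the underside, on the worktop. y runs along the tray towards the 55 mm high end wall where the tins belong; that wall's inner face is at y = 185 mm.
- ledge (a point): Middle of the ledge along the tray's -x side, at tray x = -44.5 mm, y = 0, z = 34 mm. A strip on the ledge (top z = 34 mm) has a 25 mm plain part, then, towards +y, notches every 18 mm, 5.6 mm wide and 4.5 mm deep. Where the notches lie along y differs by up to 18 mm from start to start and is not told: find them by feel.
- follower: Aluminium carriage that slides only along the tray's y, with about 1.5 N of friction. Origin: below the front of its fence (flat plate 60 mm wide, z 6 to 62 mm, that pushes the tins), level with the tray's underside; axes as the tray's. Behind the fence stands a fixed black grip post, 30 mm wide, y -36 to -44, top z 130 mm; behind it the like release tab, y -70 to -78 mm, top z 131 mm.
- catch (a point): Place of the catch on the follower (y = -106, z = 34 mm): a tooth 4 mm long in y at the end of the lever's rear arm. At the start it hangs behind the strip's plain part, so the follower cannot go towards the tins until it is lifted. In a notch it blocks the follower both ways, with 1.6 mm of play.
- grip (a point): Point midway between the outer faces of the grip post and release tab, on the follower at y = -57 mm, z = 110 mm: the place for the gripper from above, fingers closing along the tray's y. With the lever let go the two measure 42 mm over their outer faces here, squeezed fully about 29 mm (the tab comes 13 mm towards the post; the follower shifts a little under a centred squeeze).
- fence (a point): Centre of the flat front face of the fence, which meets the tins (same y as the follower's origin, z = 34 mm).
- release (a joint): Angle (rad) of the release lever, hinged at follower y = -70, z = 34 mm: 0 = let go with the catch fully down, 0.17 = squeezed to its stop, the tab moved towards the post (+y). The catch is clear of the strip above 0.13 and rests at about 0.11 when it stands on a tooth. A spring returns it: 3 N at the tab when let go, 4 N fully squeezed.
- tin_a: Small tin, 57 mm diameter, 72 mm high, upright, nearest the end wall. Origin: centre of its underside. About 0.13 to 0.25 kg.
- tin_b: The same kind of tin, the middle one of the row.
- tin_c: The same kind of tin, the one nearest the follower. At the start there are gaps of some mm between all of them; the row is 171 mm long when closed up.
- pepper: Pepper shaker, 44 mm wide, 90 mm high, standing beyond the tray; bystander. Origin under its centre.
- garlic: Head of garlic, 57 mm, beyond the tray; bystander. Origin under its centre.
- onion: Onion, 94 mm, in front of the sink; bystander. Origin under its centre.
- jar: Clear jar with dark lid, 64 mm wide, 99 mm high, at the back; bystander. Origin under its centre.
Not all that is in view belongs to the job. What is shaped like the tin_b but purple or red is not meant.

How it is judged:
By the outcome, as a careful person would: the job done as asked, in the order asked, and still so for the second after the job is handed in, with the robot touching nothing.
It also fails if it takes over 40 s, if anything falls off the work surface, if the arm or the gripper's body presses on something with over 40 N, if the wrist force passes 120 N, or if a joint passes its speed limit or range.

### The arm

A 6-joint arm with a two-finger parallel gripper is mounted at the origin on a cart in front of the work surface, level with it; the furniture and walls round the work are solid. World frame = base frame: x ahead of the robot, y to its left, z up, the work surface at z = 0. Lengths are in mm, angles in rad, forces in N, time in s.
With the tool pointing down it reaches from about 350 to 975 mm from the base axis. Payload 7.1 kg.
Tool frame: the origin (TCP) lies on the front face of the gripper's body, between the roots of the fingers; the fingertips stand 80 mm ahead of it and the grasp point (between the pads) lies 61 mm ahead of it (env.tips_ahead is the distance from the TCP to the fingertips, in mm); z points along the fingers, y is the line along which they close (so a half turn about z gives the same grasp; the last joint's range is limited). The gripper opens to 88 mm and grips with 3 to 60 N. Pads are 20 mm wide; open, the fingers measure 115 mm over their backs; the gripper's body (75 mm by 178 mm) begins 61 mm behind the grasp point.
Start: joints at [1.188, 0.423, 1.63, -0, 1.089, -0.019], TCP at [222.361, 584.09, 302.675] pointing down, gripper open.
Joint ranges: [-3, 3], [-0.9, 2.11], [0.09, 2.58], [-1.31, 4.45], [0.11, 2.69], [-2.54, 2.54]. Speed limits (rad/s): [2.39, 2.39, 3.01, 3.14, 3.14, 3.14].

### API

Orientations are given as a unit quaternion [x, y, z, w].
In Python, from station import env, set_gripper, viewer, workorder gives the robot as it stands. Calls block until the motion is done:
- env.reach(position, orientation): joint-space move of the TCP to a pose.
- env.move_l(position, rot=None, rate=150, f_stop=None): straight line of the TCP; rot=None keeps the orientation; rate is the mean speed in mm/s. With f_stop (N) it stops when the force on the tool has changed by that much, and returns True; else False.
- env.move_joints(angles): joint-space move.
- set_gripper(opening): finger opening in mm; the grip force is fixed at half the most; returns when the fingers have stopped.
- env.hold(seconds).
- env.ik(position, orientation): joint angles nearest the present ones, or None.
- env.read_state(): the state.
- viewer.camera(name): name is "scene" or "side" or "wrist"; returns the picture (420x560x3 uint8, blue, green, red); there is no depth.
- viewer.camera_params(name): a dict with "fx", "fy", "cx", "cy" (pixels), "pose" (4x4, takes a point from camera to world coordinates); the wrist camera has in their place "tool_from_camera" (4x4, takes a point from camera to tool coordinates, whose origin is the TCP and whose axes are the flange's). Camera axes: x right, y up, looking along -z (the intrinsics and any distortion apply to the point x, -y, -z); pixel columns grow to the right and rows downward; lengths in mm; the calibration is good to about 2 mm. A picture is of the moment at which its call begins: read the wrist's pose just before it. camera_params takes no time and is no camera call.
A pose or a line that the arm cannot do raises env.IKError and nothing moves.
- workorder.sign_off(): hands the job in; it is judged then, once.
The state is a dict: "time_s": time; "qpos": joint angles; "dq": joint speeds; "tau": joint torques, N m; "tool_pos": TCP position; "orientation": TCP orientation; "force": force on the tool from outside, world axes, zero at the start; "wrist_torque": the same for the moment, N m; "width": finger opening in mm; "grip_force": force on a finger pad.
Only numpy, scipy, OpenCV 4.12 (cv2) and the standard library are available. Lean on these libraries where they do the work, as an engineer would, in place of code of your own. Each camera call takes 0.05 s, during which the arm holds its last target. There are 200 camera calls.

## Working session

There is one attempt and no reset: what is moved stays moved. The work goes in short steps, each a Python script; the robot and the scene stay as the last script left them, time stands still between calls to the robot, and variables do not carry over. Pictures are saved under pics/ and viewed, at most 10 in all, crops included, and the job is handed in when it is done.

```bash
ls; mkdir -p pics; python3 - <<'E'
from station import env, set_gripper, viewer, workorder
import cv2
for n in ("scene","side"):
    cv2.imwrite(f"pics/{n}0.png",cv2.resize(viewer.camera(n),(800,600),interpolation=cv2.INTER_CUBIC))
    print(viewer.camera_params(n))
print(viewer.camera_params("wrist")); print(env.read_state())
E
```

```text
pics
{'fx': 386.6203154313102, 'fy': 386.6203154313102, 'cx': 282.6926213627419, 'cy': 212.3189383343649, 'pose': array([[ 8.19180395e-01,  2.67236579e-01, -5.07472256e-01,
        -1.08483872e+02],
       [-5.73345864e-01,  3.58788802e-01, -7.36576619e-01,
        -8.14614374e+02],
       [-1.47648532e-02,  8.94346245e-01,  4.47131740e-01,
         6.57196433e+02],
       [ 0.00000000e+00,  0.00000000e+00,  0.00000000e+00,
         1.00000000e+00]])}
{'fx': 518.2239164775156, 'fy': 518.2239164775156, 'cx': 283.9877398160697, 'cy': 211.93184041062818, 'pose': array([[-9.89542116e-01,  8.36342623e-02, -1.17523236e-01,
         3.63997191e+02],
       [-1.43372692e-01, -6.59709090e-01,  7.37718231e-01,
         1.23470750e+03],
       [-1.58326270e-02,  7.46852882e-01,  6.64800798e-01,
         1.09963033e+03],
       [ 0.00000000e+00,  0.00000000e+00,  0.00000000e+00,
         1.00000000e+00]])}
{'fx': 333.43163731348153, 'fy': 333.43163731348153, 'cx': 275.61992640301963, 'cy': 210.15313539015082, 'tool_from_camera': array([[ 3.27108688e-04,  9.55370804e-01,  2.95409071e-01,
        
[... 264 characters left out ...]
00e+00]])}
{'time_s': 0.1, 'qpos': array([ 1.18796377e+00,  4.23780760e-01,  1.63059729e+00,  3.24495420e-05,
        1.08860821e+00, -1.90235663e-02]), 'dq': array([-0.00056824, -0.0018901 , -0.00232945,  0.00079705, -0.00108065,
       -0.00087974]), 'tau': array([-6.16051002e-04, -5.45610738e+01, -2.74321836e+01,  6.45708083e-02,
        1.88804709e-02, -3.20516460e-05]), 'tool_pos': array([222.2359714 , 583.73785362, 301.97555349]), 'orientation': array([ 1.80910340e-01,  9.83499346e-01, -6.79916943e-04, -1.53147687e-04]), 'force': array([ 0.19788292, -0.40157041, -0.28288848]), 'wrist_torque': array([-0.06819553, -0.04962032,  0.02602869]), 'grip_force': 0.0, 'width': 87.67095065780765}
```

View pics/scene0.png

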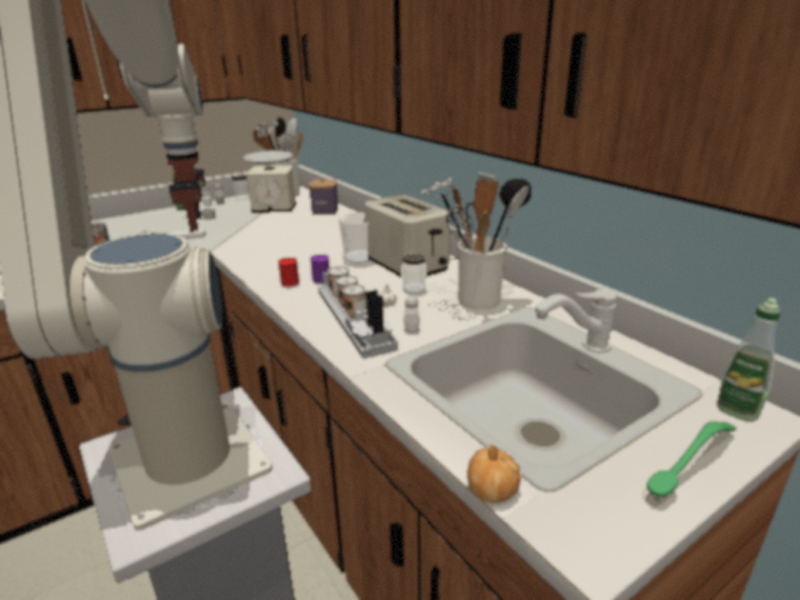

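View pics/side0.png

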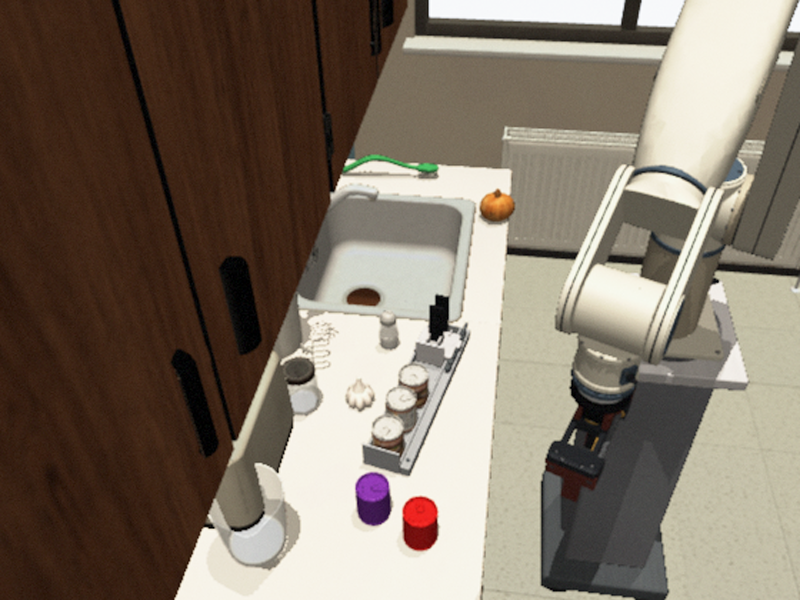

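The side view shows the tray running from the follower end at about (450,325) to the end wall at about (385,460). The three white-topped tins are in it, at (413,375), (400,402) and (388,430). The black post and tab are at (438,315). The purple (373,498) and red (420,522) tins outside the tray are decoys. Next I'll locate it coarsely and look with the wrist camera.

```bash
cat > h.py <<'E'
from station import env, set_gripper, viewer, workorder
import numpy as np, cv2
from scipy.spatial.transform import Rotation as R
def pose(name, st=None):
    p=viewer.camera_params(name)
    if name!="wrist": return p,p["pose"]
    T=np.eye(4);T[:3,:3]=R.from_quat(st["orientation"]).as_matrix();T[:3,3]=st["tool_pos"]
    return p,T@p["tool_from_camera"]
def onplane(p,T,u,v,z):
    d=T[:3,:3]@np.array([(u-p["cx"])/p["fx"],-(v-p["cy"])/p["fy"],-1])
    return T[:3,3]+d*(z-T[2,3])/d[2]
def proj(p,T,X):
    c=np.linalg.inv(T)@np.append(X,1)
    return np.array([p["cx"]-p["fx"]*c[0]/c[2],p["cy"]+p["fy"]*c[1]/c[2]])
def quat(yaw_y): # tool down, tool y axis along world direction angle yaw_y
    y=np.array([np.cos(yaw_y),np.sin(yaw_y),0]);z=np.array([0,0,-1.]);x=np.cross(y,z)
    return R.from_matrix(np.c_[x,y,z]).as_quat()
E
python3 - <<'E'
from h import *
p,T=pose("side")
for n,u,v,z in [("tinc",413,371,76),("tinb",401,398,76),("tina",388,427,76),("wallL",365,448,55),("wallR",408,462,34),("ledge near",467,327,34),("tab",442,297,131),("pepper",388,345,0),("garlic",360,405,0)]:
    print(n,onplane(p,T,u*.7,v*.7,z).round())
i=viewer.camera("side")[195:345,235:345]
cv2.imwrite("pics/side_c.png",cv2.resize(i,None,fx=4,fy=4,interpolation=cv2.INTER_CUBIC))
E
```

```text
tinc [504. 288.  76.]
tinb [516. 358.  76.]
tina [529. 426.  76.]
wallL [564. 461.  55.]
wallR [489. 465.  34.]
ledge near [415. 111.  34.]
tab [466. 134. 131.]
pepper [576. 151.   0.]
garlic [604. 320.   0.]
```

View pics/side_c.png

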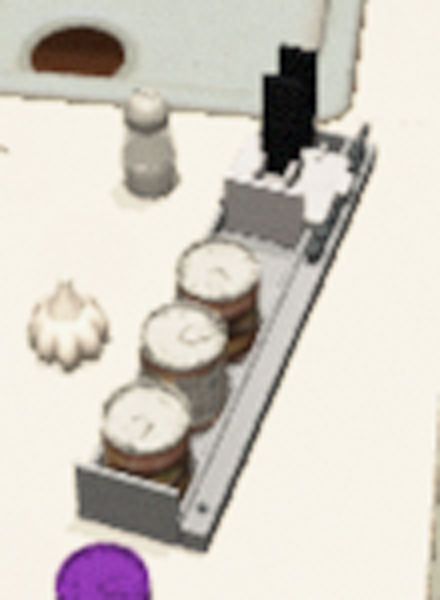

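```bash
python3 - <<'E'
from h import *
env.reach([490,250,300],quat(np.radians(79.7)))
st=env.read_state(); np.savez("w1.npz",o=st["orientation"],p=st["tool_pos"])
i=viewer.camera("wrist"); cv2.imwrite("pics/w1raw.png",i)
print(st["time_s"],st["qpos"],st["tool_pos"],st["force"])
cv2.imwrite("pics/w1.png",cv2.resize(i,(800,600),interpolation=cv2.INTER_CUBIC))
E
```

```text
1.725 [ 4.51323187e-01  3.17270886e-01  1.79873330e+00  2.04044468e-04
  1.02544996e+00 -9.40437382e-01] [489.82252879 250.67976712 300.02076475] [-0.30084942 -0.81887117 -0.40246832]
```

View pics/w1.png

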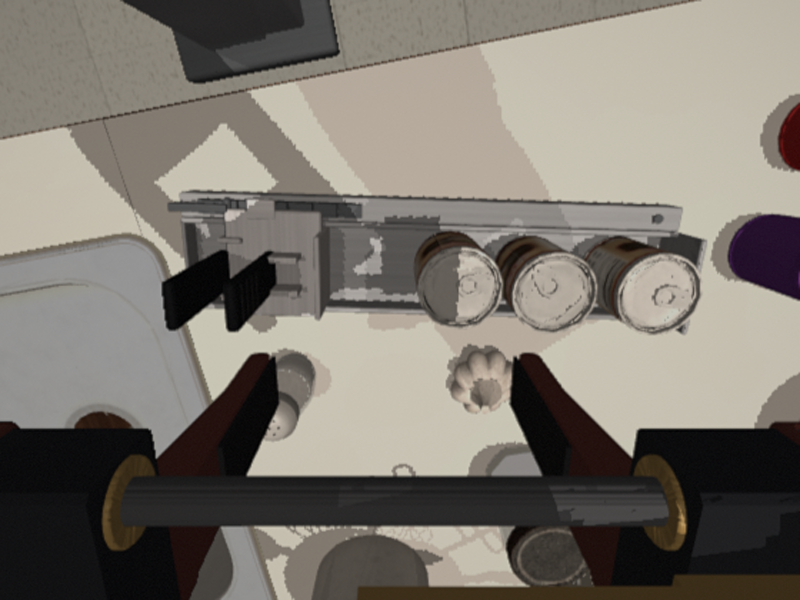

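Left to right, the wrist view shows the release tab top (165–228, ~285), the post (228–275, ~290), the fence at x≈322, and tins at (468,285), (553,288) and (658,292). The tray runs from (182,192) to (683,208). Next, an enlarged crop.

```bash
python3 - <<'E'
import cv2
i=cv2.imread("pics/w1raw.png")[125:240,110:310]
cv2.imwrite("pics/w1l.png",cv2.resize(i,None,fx=4,fy=4,interpolation=cv2.INTER_CUBIC))
E
```

```text
(no output)
```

View pics/w1l.png

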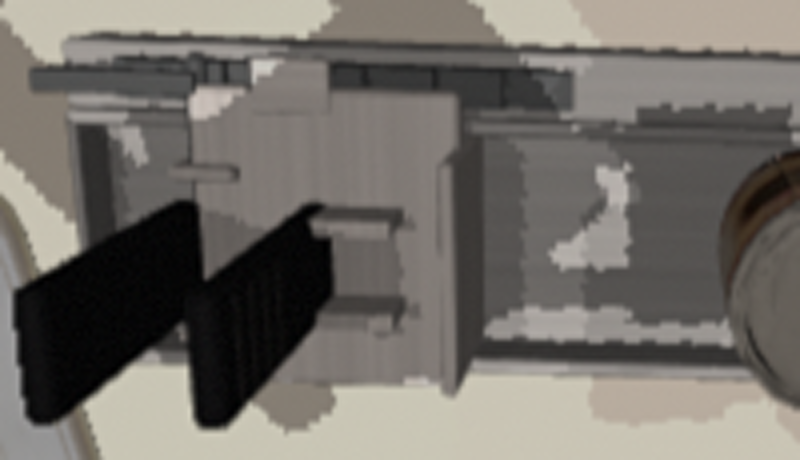

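```bash
python3 - <<'E'
from h import *
w=np.load("w1.npz"); p,T=pose("wrist",{"orientation":w["o"],"tool_pos":w["p"]})
P={}
for n,u,v,z in [("tab",119.25,213.75,131),("post",163,213.75,130),("tc",459*.7,286*.7,76),("tb",554*.7,288*.7,76),("ta",656*.7,291*.7,76),
 ("ledgeL",126.2,134.5,30),("ledgeR",478,144.2,30),("railL",110+480/4,125+370/4,24),("fenceTopR",110+455/4,125+392/4,62),("fenceTopL",110+450/4,125+155/4,62)]:
    P[n]=onplane(p,T,u,v,z); print(n,P[n].round(1))
for a,b in [("tab","ta"),("post","ta"),("tc","ta"),("ledgeL","ledgeR"),("tab","post")]:
    d=P[b]-P[a]; print(a,b,np.degrees(np.arctan2(d[1],d[0])),np.linalg.norm(d[:2]))
E
```

```text
tab [466.5 130.7 131. ]
post [472.9 164.5 130. ]
tc [500.3 294.8  76. ]
tb [512.9 357.1  76. ]
ta [527.2 424.2  76. ]
ledgeL [408.2 110.2  30. ]
ledgeR [483.  468.2  30. ]
railL [517.5 194.9  24. ]
fenceTopR [510.6 195.   62. ]
fenceTopL [451.3 207.3  62. ]
tab ta 78.30911890487162 299.6748063158464
post ta 78.19153769922072 265.36066490228586
tc ta 78.24808939306743 132.13204172409516
ledgeL ledgeR 78.20422730523451 365.80280041893974
tab post 79.21831484344656 34.31902100173877
```

```bash
cat >> h.py <<'E'
YAW=np.radians(78.2); D=np.array([np.cos(YAW),np.sin(YAW),0]); G=np.array([469.7,147.6,0]); Q=quat(YAW)
def rep(t=""):
    s=env.read_state(); print(t,"t%.2f"%s["time_s"],"along %.2f"%((s["tool_pos"]-G)@D),"z %.1f"%s["tool_pos"][2],"F",s["force"].round(2),"Fd %.2f"%(s["force"]@D),"w %.2f g %.1f"%(s["width"],s["grip_force"])); return s
E
python3 - <<'E'
from h import *
env.reach(G+[0,0,235],Q)
print(env.move_l(G+[0,0,171],rate=80,f_stop=8)); rep("down")
for w in (46,42,38,34,30): set_gripper(w); rep(w)
cv2.imwrite("pics/g1.png",cv2.resize(viewer.camera("wrist"),(800,600)))
E
```

```text
False
down t3.28 along 0.17 z 171.3 F [-0.29 -0.02  0.19] Fd -0.08 w 87.88 g 0.0
46 t4.08 along -0.09 z 171.0 F [-0.39 -2.12  0.79] Fd -2.16 w 45.80 g 0.7
42 t4.39 along -0.01 z 171.0 F [-0.63 -1.67  1.63] Fd -1.76 w 42.18 g 1.3
38 t4.70 along 0.19 z 171.0 F [0.93 1.78 0.37] Fd 1.94 w 38.11 g 5.6
34 t5.01 along 0.03 z 171.0 F [0.54 1.18 0.41] Fd 1.27 w 34.24 g 6.4
30 t5.26 along -0.05 z 171.0 F [-0.19  1.32 -0.37] Fd 1.26 w 30.69 g 30.2
```

View pics/g1.png

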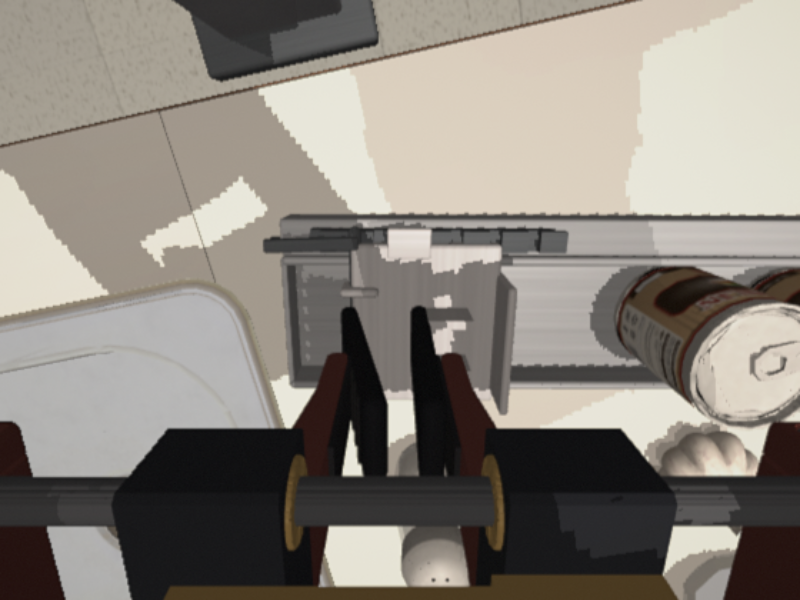

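The gripper has squeezed the lever to its stop: the width stopped at 30.7 mm with the full grip force. The fingers are at (350,400) and (430,400). Now the slide.

```bash
python3 - <<'E'
from h import *
B=G+[0,0,171]
for a,r,f in [(40,40,10),(62,40,10),(76,30,10)]:
    x=env.move_l(B+D*a,rate=r,f_stop=f); rep(f"{a} {x}")
    if x: break
else:
    for a in (79,82,85):
        x=env.move_l(B+D*a,rate=12,f_stop=6); rep(f"{a} {x}")
        if x: break
E
```

```text
40 False t6.46 along 40.18 z 171.0 F [1.9 2.  0.6] Fd 2.35 w 31.12 g 30.3
62 False t7.16 along 62.44 z 171.0 F [ 2.14  1.15 -0.86] Fd 1.56 w 30.97 g 30.3
76 False t7.78 along 76.34 z 171.0 F [ 2.98 -0.77 -1.62] Fd -0.15 w 31.18 g 30.3
79 False t8.18 along 78.92 z 171.0 F [ 4.28 -3.34 -0.42] Fd -2.40 w 31.14 g 30.2
82 False t8.57 along 81.88 z 171.0 F [ 3.35 -3.79 -0.55] Fd -3.03 w 31.17 g 30.2
85 False t8.97 along 84.87 z 171.0 F [ 4.11 -3.38  0.25] Fd -2.47 w 31.19 g 30.2
```

```bash
python3 - <<'E'
from h import *
B=G+[0,0,171]
for a in np.arange(87,110,2):
    x=env.move_l(B+D*a,rate=10,f_stop=4); s=rep(f"{a} {x}")
    if x or s["force"]@D<-6.5: break
cv2.imwrite("pics/w2.png",cv2.resize(viewer.camera("wrist"),(800,600)))
E
```

```text
87 False t9.32 along 86.82 z 171.0 F [ 4.26 -3.35 -0.91] Fd -2.40 w 31.02 g 30.2
89 False t9.68 along 88.74 z 171.0 F [ 4.49 -4.76 -0.04] Fd -3.74 w 31.05 g 30.2
91 False t10.03 along 90.58 z 171.0 F [ 4.21 -6.15  0.42] Fd -5.16 w 31.21 g 30.1
93 False t10.38 along 92.55 z 171.0 F [ 4.2  -6.41  2.27] Fd -5.41 w 30.67 g 30.1
95 True t10.62 along 93.77 z 171.0 F [-0.4  -1.93  4.19] Fd -1.97 w 30.25 g 30.0
```

View pics/w2.png

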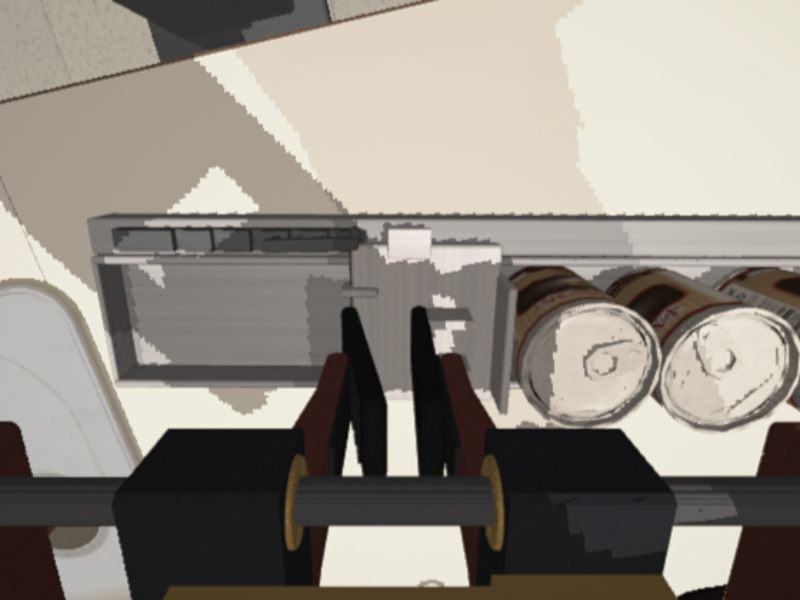

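Tins c and b are touching, at (590,360) and (725,365), and the fence is against c. Continuing gently to see whether the whole row is up against the wall.

```bash
python3 - <<'E'
from h import *
B=G+[0,0,171]
rep()
for a in np.arange(94.5,104,1):
    x=env.move_l(B+D*a,rate=8,f_stop=3.5); s=rep(f"{a} {x}")
    if x or s["force"]@D<-7: break
i=viewer.camera("side")[195:345,235:345]
cv2.imwrite("pics/side2.png",cv2.resize(i,None,fx=4,fy=4,interpolation=cv2.INTER_CUBIC))
E
```

```text
t10.68 along 93.77 z 171.0 F [-0.8  -0.8   4.95] Fd -0.95 w 31.14 g 30.0
94.5 True t10.88 along 93.88 z 171.1 F [ 0.5  -1.35  3.59] Fd -1.22 w 30.97 g 29.8
```

View pics/side2.png

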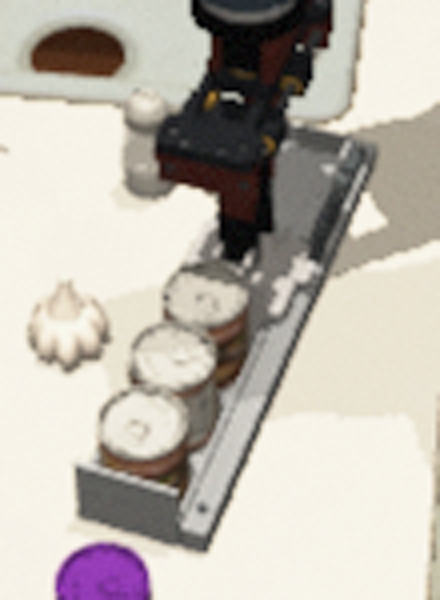

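```bash
python3 - <<'E'
from h import *
p,T=pose("side"); O=np.array([498.5,278,0])
for n,u,v in [("a0",146,425),("b0",183,345),("c0",218,272),("a",143,427),("b",174,358),("c",207,298)]:
    X=onplane(p,T,235+u/4,195+v/4,76); print(n,"tray y %.1f"%((X-O)@D), X.round(1))
for n,u,v in [("wallTopL",77,465),("wallTopR",185,497)]:
    X=onplane(p,T,235+u/4,195+v/4,55); print(n,"tray y %.1f"%((X-O)@D))
a=cv2.imread("pics/side0.png"); a=cv2.resize(a,(560,420),interpolation=cv2.INTER_AREA)
b=viewer.camera("side")
ga,gb=[cv2.cvtColor(x,cv2.COLOR_BGR2GRAY).astype(np.float32) for x in(a,b)]
# template shift of tin a top
from numpy import s_
t=ga[290:313,260:283]; r=cv2.matchTemplate(gb[280:325,250:293],t,cv2.TM_CCOEFF_NORMED); _,m,_,l=cv2.minMaxLoc(r); print("tin a shift px",l[0]-10,l[1]-10,m)
both=np.hstack([cv2.resize(x[270:335,250:300],None,fx=8,fy=8,interpolation=cv2.INTER_CUBIC) for x in(a,b)])
cv2.imwrite("pics/cmp.png",both)
E
```

```text
a0 tray y 158.5 [527.8 433.8  76. ]
b0 tray y 89.8 [514.6 366.4  76. ]
c0 tray y 22.3 [500.9 300.2  76. ]
a tray y 160.6 [529.4 435.6  76. ]
b tray y 102.0 [518.8 377.9  76. ]
c tray y 46.5 [504.9 324.2  76. ]
wallTopL tray y 186.8
wallTopR tray y 187.3
tin a shift px -1 1 0.9375628232955933
```

View pics/cmp.png

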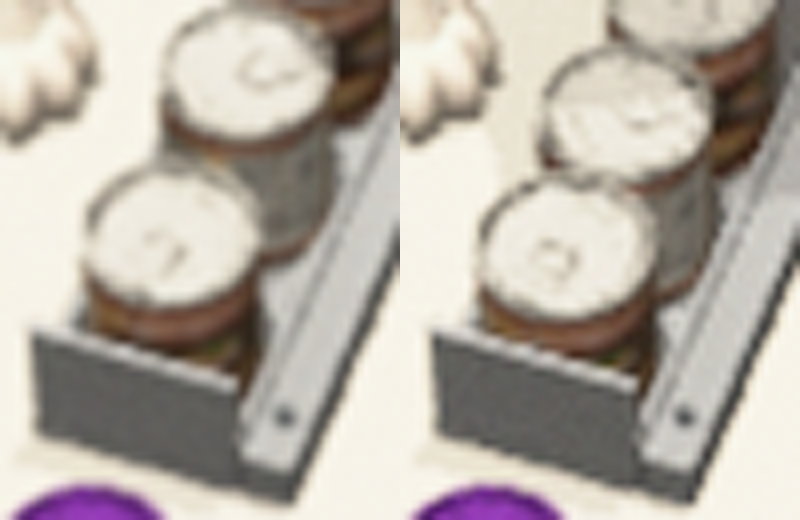

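```bash
python3 - <<'E'
from h import *
B=G+[0,0,171]
rep()
for a in np.arange(94.2,99,.4):
    x=env.move_l(B+D*a,rate=8,f_stop=6); s=rep(f"{a:.1f} {x}")
    if x or s["force"]@D<-8: break
env.hold(.15); rep()
E
```

```text
t10.98 along 93.86 z 171.1 F [-0.05  0.4   4.63] Fd 0.38 w 31.17 g 29.8
94.2 False t11.23 along 93.99 z 171.1 F [ 2.54 -4.32  4.31] Fd -3.71 w 30.62 g 29.7
94.6 False t11.48 along 94.05 z 171.0 F [ 0.83 -6.12  6.36] Fd -5.82 w 31.24 g 29.7
95.0 False t11.73 along 94.16 z 171.1 F [ 1.68 -7.51  5.36] Fd -7.01 w 31.21 g 29.6
95.4 False t11.98 along 94.25 z 171.1 F [ 1.91 -9.43  7.76] Fd -8.84 w 30.55 g 29.5
 t12.13 along 94.24 z 171.1 F [  1.67 -10.12   7.79] Fd -9.56 w 30.94 g 29.6
```

The row is hard up against the wall: force climbs with hardly any motion, starting at about 93.8. Now I'll relax, let the lever up and ease back.

```bash
python3 - <<'E'
from h import *
B=G+[0,0,171]
env.move_l(B+D*93.6,rate=10); rep("relax")
for w in (36,42,50): set_gripper(w); rep(w)
env.hold(.1); rep()
print(env.move_l(B+D*86,rate=30,f_stop=5)); rep(86)
for a in np.arange(85,62,-1):
    x=env.move_l(B+D*a,rate=10,f_stop=7); s=rep(f"{a:.1f} {x}")
    if x or s["force"]@D>8: break
E
```

```text
relax t12.47 along 93.76 z 171.1 F [ 2.25 -1.53  2.83] Fd -1.04 w 31.25 g 29.8
36 t12.79 along 93.13 z 170.9 F [ 1.91 -5.99  4.5 ] Fd -5.47 w 36.13 g 2.6
42 t13.13 along 93.71 z 170.7 F [-0.41  0.52  0.52] Fd 0.43 w 42.00 g 0.0
50 t13.51 along 93.62 z 171.0 F [-0.77  0.16 -1.02] Fd -0.00 w 50.02 g 0.0
 t13.61 along 93.62 z 171.0 F [-0.75 -0.21  0.33] Fd -0.36 w 49.79 g 0.0
False
86 t14.01 along 85.72 z 171.0 F [-0.31 -0.48 -0.48] Fd -0.53 w 50.31 g 0.0
85.0 False t14.26 along 85.03 z 171.0 F [ 0.31 -0.51  0.22] Fd -0.44 w 49.70 g 0.0
84.0 False t14.51 along 84.31 z 171.1 F [ 0.73  2.12 -1.2 ] Fd 2.23 w 50.21 g 1.4
83.0 False t14.76 along 83.10 z 171.0 F [ 0.12  2.35 -1.83] Fd 2.33 w 50.02 g 1.5
82.0 False t15.01 along 82.08 z 171.1 F [ 1.2   3.49 -2.4 ] Fd 3.66 w 50.09 g 1.9
81.0 False t15.26 along 80.87 z 171.1 F [0.8  2.46 0.24] Fd 2.57 w 49.84 g 1.3
80.0 False t15.51 along 79.86 z 171.0 F [ 1.85  2.84 -0.77] Fd 3.16 w 49.92 g 1.1
79.0 False t15.76 along 78.89 z 171.0 F [1.05 1.9  0.4 ] Fd 2.08 w 50.56 g 1.1
78.0 False t16.01 along 77.84 z 171.0 F [1.21 1.76 0.99] Fd 1.97 w 50.34 g 0.8
77.0 False t16.26 along 76.71 z 171.0 F [0.3  1.16 0.88] Fd 1.19 w 50.27 g 0.5
76.0 False t16.51 along 75.51 z 170.8 F [-0.21  0.2   0.61] Fd 0.15 w 50.38 g 0.0
75.0 False t16.76 along 74.77 z 170.9 F [0.15 0.75 0.15] Fd 0.77 w 50.18 g 0.0
74.0 False t17.01 along 73.92 z 171.0 F [-0.56 -0.99 -0.87] Fd -1.09 w 50.04 g 0.2
73.0 False t17.26 along 73.19 z 171.0 F [-0.22  3.39 -1.22] Fd 3.27 w 49.81 g 1.5
72.0 False t17.51 along 72.82 z 171.0 F [ 0.05  7.05 -3.44] Fd 6.91 w 49.99 g 3.7
71.0 False t17.76 along 72.50 z 170.9 F [ 0.16 12.28 -5.64] Fd 12.05 w 50.15 g 5.8
```

Firm block at about 73, after the force fell away from 78 to 75 as the catch dropped in. Backing off and withdrawing.

```bash
python3 - <<'E'
from h import *
B=G+[0,0,171]
env.move_l(B+D*76.5,rate=20); rep("off")
set_gripper(64); rep()
env.move_l(B+D*76.5+[0,0,80],rate=100); rep("up")
env.move_l(B+D*76.5+[0,0,130],rate=120)
s=rep("up"); p,T=pose("wrist",s)
i=viewer.camera("wrist"); cv2.imwrite("pics/fin_raw.png",i); np.savez("w2.npz",o=s["orientation"],p=s["tool_pos"])
cv2.imwrite("pics/fin.png",cv2.resize(i[110:320,150:430],None,fx=2.85,fy=2.85,interpolation=cv2.INTER_CUBIC))
E
```

```text
off t18.18 along 76.30 z 171.0 F [ 0.78 -0.38 -0.79] Fd -0.21 w 49.84 g 0.0
 t18.63 along 76.43 z 171.0 F [0.04 0.54 0.03] Fd 0.53 w 64.07 g 0.0
up t19.58 along 76.29 z 250.5 F [-1.07  0.17  0.02] Fd -0.05 w 64.54 g 0.0
up t20.15 along 76.34 z 300.5 F [ 0.24  0.2  -0.67] Fd 0.24 w 64.11 g 0.0
```

View pics/fin.png

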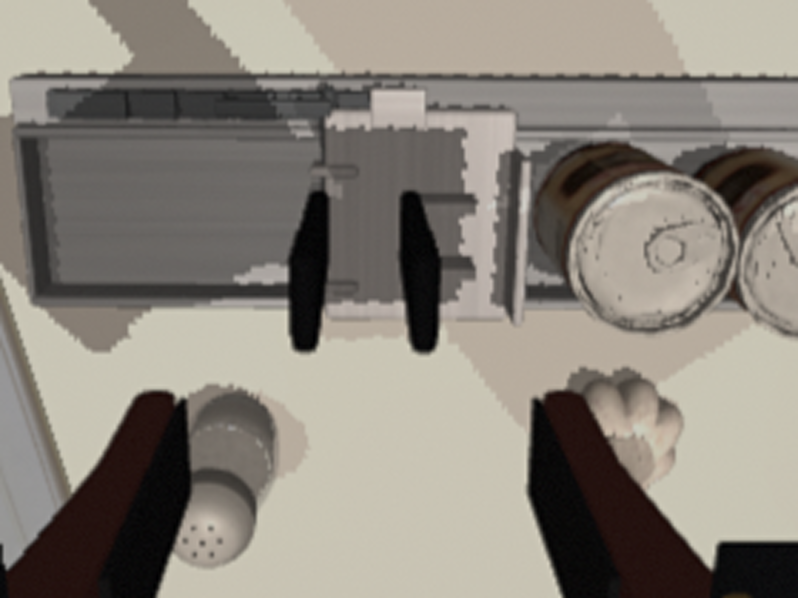

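The tab top is at about (304,345), the post top at (424,345), and the fence at 522 is close behind tin c. Checking the spacing of tab and post for a fully dropped lever.

```bash
python3 - <<'E'
from h import *
w=np.load("w2.npz"); p,T=pose("wrist",{"orientation":w["o"],"tool_pos":w["p"]})
f=lambda u,v,z:(onplane(p,T,150+u/2.85,110+v/2.85,z)-G)@D
t,q,fe,c=f(304,345,131),f(424,345,130),f(520,320,62),f(654,252,76)
print("spacing",q-t,"(34 let go, 25.6 on tooth)  outer",f(440,345,130)-f(289,345,131),"post",q,"fence",fe,"tin c rear",c-28.5)
E
```

```text
spacing 34.05522443319984 (34 let go, 25.6 on tooth)  outer 42.85243621898369 post 96.07070652058223 fence 134.94222427606368 tin c rear 147.467508712995
```

```bash
python3 -c "
from station import workorder
print(workorder.sign_off())"
```

```text
the job is handed in; nothing more can be done
None
```

The three tins are closed up against the end wall and the follower is latched in the first notch about 11 mm behind them, with the lever fully down and the gripper clear; the job was handed in at about 20 s. Pressing peaked near 10 N on the row and 12 N against the notch, both eased off straight away.

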